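# Put the gift-wrap tools back in their own holders

### The arm

A 6-joint arm with a two-finger parallel gripper is mounted at the origin on a cart in front of the work surface, level with it; the furniture and walls round the work are solid. World frame = base frame: x ahead of the robot, y to its left, z up, the work surface at z = 0. Lengths are in m, angles in rad, forces in N, time in s.
With the tool pointing down it reaches from about 0.375 to 0.975 m from the base axis. Payload 3.8 kg.
Tool frame: the origin (TCP) lies midway between the tips of the shut fingers; the grasp point (between the pads) lies 19 mm behind it; z points along the fingers, y is the line along which they close (so a half turn about z gives the same grasp; the last joint's range is limited). The gripper opens to 85 mm and grips with 20 to 120 N. Pads are 22 mm wide; open, the fingers measure 114 mm over their backs; the gripper's body (76 mm by 85 mm) begins 54 mm behind the grasp point. The pads swing forward as they close: fully open they stand 13 mm farther back than shut.
Start: joints at [1.303, 0.264, 1.604, -0, 1.274, -0.037], TCP at [0.154, 0.657, 0.231] pointing down, gripper open.
Joint ranges: [-2.63, 2.63], [-0.94, 2.18], [0.31, 2.57], [-1.31, 4.45], [0, 2.66], [-2.55, 2.55]. Speed limits (rad/s): [2.57, 2.57, 3.14, 3.14, 3.14, 3.14].

### API

Orientations are given as a rotation vector (axis times angle).
In Python, from workcell import bot gives the robot as it stands.
- The arm moves only by the tool step_arm, never from a script. Its argument "motion" is a list of rows, each a list of 5 numbers: the finger opening in cm, from 0 to 8.54, then the shift along the tool's x, y, z in cm, then the turn about the tool's z in degrees. In form: [[claw, dx, dy, dz, twist], ...]. A call has 1 to 20 rows; each row is the pose to reach, as a shift and turn from the pose commanded when the call began, along the tool's axes at that moment; what a row does not reach only later rows make up. A row lasts 1/10 s, in which the tool goes at most 50 mm and 8.59 degrees, less where a joint would pass 70% of its speed; a pose out of reach is approached as far as the arm can. A call with a gripper value outside its range is refused whole. The fingers move at their own pace and stop on an object; "force" is the grip in N (left out, the last holds). Time passes only in rows, so rows that repeat a pose let the fingers close. It gives the time, the measured TCP pose, the force, the opening and the grip force at its end, in the units of the state.
- bot.read_state(): the state, without advancing time (a new reading comes with each control period).
- bot.read_camera(name): name is "scene" or "top"; returns (picture, depth): 420x560x3 uint8, red, green, blue; 420x560 float32, m along the optical axis (not along the pixel's ray), 0 where there is no reading.
- bot.calibration(name): a dict with "mtx" (3x3 intrinsics, pixels), "origin" and "orientation" of the camera in the world. Camera axes: x right, y up, looking along -z (the intrinsics and any distortion apply to the point x, -y, -z); pixel columns grow to the right and rows downward; lengths in m; the calibration is good to about 2 mm. A picture is of the moment at which its call begins. calibration takes no time and is no camera call.
- bot.finish_job(): hands the job in; it is judged then, once.
The state is a dict: "time": time; "q": joint angles; "joint_vel": joint speeds; "joint_torque": joint torques, N m; "tool_pos": TCP position; "tcp_rot": TCP orientation; "wrist_force": force on the tool from outside, world axes, zero at the start; "torque": the same for the moment, N m; "width": opening from 0.0 (shut) to 1.0 (fully open); "grip_force": force on a finger pad.
Only numpy, scipy, OpenCV 4.12 (cv2) and the standard library are available. Lean on these libraries where they do the work, as an engineer would, in place of code of your own. Each camera call takes 0.05 s, during which the arm holds its last target. There are 200 camera calls.

### The job

Get the gift-wrap counter ready for the next customer: stand the glue stick upright in its yellow pot, set the stamp upright in its oblong red dock, and lay each ribbon reel flat inside the round dish whose rim has its ribbon's colour, turned so that the loose end of the ribbon points out through the gap in the rim. Set things down rather than dropping them, let go of everything, and leave the teapot and the bell where they stand.

Things in the scene. Friction and masses are not known exactly. Their poses are not given: they have to be found in the camera images.
- pink_reel_mid (a point): Pink (magenta) ribbon on a white reel lying flat: a disc 66 mm across and 22 mm high. The point is the disc's centre, half-way up (11 mm above its underside). z is up; the ribbon's loose end leaves along -y of this point (a short tongue seen from above; it blocks nothing). Round and solid: grip it across the flanges, from any side, by its upper half. About 45 g.
- teal_reel_mid (a point): Teal ribbon on a brown reel lying flat: a disc 58 mm across and 16 mm high. The point is the disc's centre, half-way up (8 mm above its underside). z is up; the ribbon's loose end leaves along -y of this point (a short tongue seen from above; it blocks nothing). Round and solid: grip it across the flanges, from any side, by its upper half. About 45 g.
- glue_stick_mid (a point): Glue stick standing upright, yellow with a magenta cap: a cylinder 27 mm across and 88 mm high, about 28 g. The point is its centre, 44 mm above its foot; z is its long axis, up.
- date_stamp_mid (a point): Self-inking stamp standing on its foot, black head over a red middle; 30 mm along x, 48 mm along y, 57 mm high (foot 30 x 46 mm), about 70 g. The point is its centre, 28.5 mm above its foot; z is up. Grip the black head (upper 22 mm) across its 30 mm.
- pink_dish_gap (a point): Round ribbon dish with a pink (magenta) rim and floor and a white edge. Screwed down. The point is mid-gap, on the rim's centre line, level with the inner floor (2 mm above the counter). z is up; +x points from the gap to the dish's centre, 43 mm away. Rim: a rounded bead 6 mm high, inner circle 80 mm across; gap about 50 mm wide between two 7 mm high steel posts.
- teal_dish_gap (a point): Round ribbon dish with a teal rim and floor and a white edge. Screwed down. The point is mid-gap, on the rim's centre line, level with the inner floor (2 mm above the counter). z is up; +x points from the gap to the dish's centre, 39 mm away. Rim: a rounded bead 6 mm high, inner circle 72 mm across; gap about 45 mm wide between two 7 mm high steel posts.
- glue_pot: Round yellow pot with a flared mouth for the glue stick, screwed down: 42 mm high, mouth 54 mm across inside, narrowing to 41 mm across from 30 mm height down; inner floor 4 mm above the counter; foot 72 mm across. Origin: centre of its underside, on the counter; z up.
- stamp_dock: Oblong red tray with a black rubber floor for the stamp, screwed down: inside 44 mm along x and 62 mm along y, walls 4 mm thick and 16 mm high, inner floor 4 mm above the counter; black foot 66 x 84 mm. Origin: centre of its underside, on the counter; z up.
- toy_teapot: Mint-green toy teapot with a pink lid, to be left alone: belly 68 mm across, 70 mm high, 115 mm over spout and handle (along its y). Origin: underside, within 5 mm of the belly's centre.
- counter_bell: Steel counter bell on a black ring, to be left alone: 84 mm across, 50 mm high. Origin: centre of its underside.
There are look-alikes about, which are no part of the job. Leave any purple look-alike of the part that bears teal_reel_mid alone.

How it is judged:
At the end, for the whole second after the job is handed in: Reels flat on the floor of their own colour's dish (10 mm), the gap within 22 mm of the line of the loose end; glue stick on the pot's floor (11 mm, 0.15 rad of upright); stamp on the dock's floor (11 mm, 0.12 rad of upright, long side within 0.45 rad of the dock's); all at rest, released (x of pink_reel_mid in the frame of pink_dish_gap between 0.033 and 0.053 m and y of pink_reel_mid in the frame of pink_dish_gap between -0.01 and 0.01 m and z of pink_reel_mid in the frame of pink_dish_gap between 0.0085 and 0.0135 m and angle between each of pink_reel_mid, teal_reel_mid's own z axis and vertical below 0.045 rad and y of pink_dish_gap in the frame of pink_reel_mid below -0.025 m and x of pink_dish_gap in the frame of pink_reel_mid between -0.022 and 0.022 m and x of teal_reel_mid in the frame of teal_dish_gap between 0.029 and 0.049 m and y of teal_reel_mid in the frame of teal_dish_gap between -0.01 and 0.01 m and z of teal_reel_mid in the frame of teal_dish_gap between 0.0055 and 0.0105 m and y of teal_dish_gap in the frame of teal_reel_mid below -0.025 m and x of teal_dish_gap in the frame of teal_reel_mid between -0.022 and 0.022 m and horizontal distance between glue_stick_mid and glue_pot below 0.011 m and z of glue_stick_mid in the frame of glue_pot between 0.042 and 0.054 m and angle between glue_stick_mid's own z axis and vertical below 0.15 rad and x of date_stamp_mid in the frame of stamp_dock between -0.011 and 0.011 m and y of date_stamp_mid in the frame of stamp_dock between -0.011 and 0.011 m and z of date_stamp_mid in the frame of stamp_dock between 0.0275 and 0.0375 m and angle between date_stamp_mid's own z axis and vertical below 0.12 rad and angle between the x axis of date_stamp_mid and the x axis of stamp_dock, either way round below 0.45 rad and linear speed of each of pink_reel, teal_reel, glue_stick, date_stamp below 0.02 m/s); the robot touches nothing.
It fails at once if the toy teapot is pushed aside or tipped (distance of toy_teapot from where it was at the start of the episode above 0.025 m or angle between toy_teapot's own z axis and vertical above 0.35 rad).
It fails at once if the counter bell is pushed aside or tipped (distance of counter_bell from where it was at the start of the episode above 0.025 m or angle between counter_bell's own z axis and vertical above 0.35 rad).
It fails at once if a tool is dropped or flung: it moves faster than 0.9 m/s with no finger on it ((linear speed of pink_reel above 0.9 m/s and contact force between the fingers and pink_reel below 0.05 N) or (linear speed of teal_reel above 0.9 m/s and contact force between the fingers and teal_reel below 0.05 N) or (linear speed of glue_stick above 0.9 m/s and contact force between the fingers and glue_stick below 0.05 N) or (linear speed of date_stamp above 0.9 m/s and contact force between the fingers and date_stamp below 0.05 N)).
It also fails if it takes over 93 s, if anything falls off the work surface, if the arm or the gripper's body presses on something with over 40 N, if the wrist force passes 120 N, or if a joint passes its speed limit or range.

## Working session

There is one attempt and no reset: what is moved stays moved. The work goes in short steps, Python scripts to look and compute and a tool call to move; the robot and the scene stay as the last step left them, time stands still between calls to the robot, and variables do not carry over. Pictures are saved under pics/ and viewed, at most 14 in all, crops included, and the job is handed in when it is done.

Besides the shell and the picture viewer there is one more tool, called after "Request:" as name([rows], argument=value, ...), one row to a line, values as JSON. step_arm: Moves the arm, as the interface text tells. Its arguments: {"type":"object","properties":{"motion":{"type":"array","items":{"type":"array","items":{"type":"number"}}},"force":{"type":"number"}},"required":["motion"]}

```bash
mkdir -p pics
cat > h.py <<'E'
import numpy as np, cv2
from scipy.spatial.transform import Rotation as R
from workcell import bot
def Rm(o):
    o=np.array(o,float)
    return o if o.shape==(3,3) else (R.from_rotvec(o).as_matrix() if o.size==3 else R.from_quat(o).as_matrix())
def snap(n,f):
    p,d=bot.read_camera(n); cv2.imwrite(f'pics/{f}.png',p[:,:,::-1]); np.save(f'pics/{f}.npy',d); return p,d
def cal(n):
    c=bot.calibration(n); return np.array(c['mtx']),np.array(c['origin']),Rm(c['orientation'])
def ray(n,u,v):
    K,o,M=cal(n); r=np.linalg.solve(K,[u,v,1.]); return o,M@(r*[1,-1,-1])
def at(n,u,v,z):
    o,r=ray(n,u,v); return o+r*(z-o[2])/r[2]
def dep(n,d,u,v):
    o,r=ray(n,u,v); return o+r*d[int(round(v)),int(round(u))]
E
python3 - <<'E'
from h import *
for n in('top','scene'):
    snap(n,n+'0'); print(bot.calibration(n))
    im=cv2.imread(f'pics/{n}0.png'); cv2.imwrite(f'pics/{n}0b.png',cv2.resize(im,(784,588)))
print(bot.read_state())
E
```

```text
{'mtx': array([[536.39846152,   0.        , 279.62617678],
       [  0.        , 536.39846152, 205.84853666],
       [  0.        ,   0.        ,   1.        ]]), 'origin': array([ 0.19584813, -0.01132902,  1.46944999]), 'orientation': array([ 0.14778135, -0.15060661, -1.55424094])}
{'mtx': array([[538.56363229,   0.        , 280.80270329],
       [  0.        , 538.56363229, 215.13364634],
       [  0.        ,   0.        ,   1.        ]]), 'origin': array([-0.10538503, -1.00908495,  0.62530872]), 'orientation': array([ 1.09037078, -0.31328286, -0.44775632])}
{'time': 0.1, 'q': array([ 1.30309986e+00,  2.64681212e-01,  1.60527044e+00,  3.99484702e-06,
        1.27370524e+00, -3.69149772e-02]), 'joint_vel': array([-0.00187621, -0.00226106, -0.00286321, -0.00052424,  0.00073354,
       -0.00026527]), 'joint_torque': array([ 3.74065894e-05, -5.16713583e+01, -3.68585658e+01, -1.20001869e-05,
        6.34007942e-03,  2.05719004e-05]), 'tool_pos': array([0.15422936, 0.6564479 , 0.23006642]), 'tcp_rot': array([-0.36167193, -3.12038398,  0.00320372]), 'wrist_force': array([0.44401453, 0.61705704, 0.39502298]), 'torque': array([0.03113503, 0.0206786 , 0.00682588]), 'grip_force': 0.0, 'width': 0.9974317241808949}
```

View pics/top0b.png

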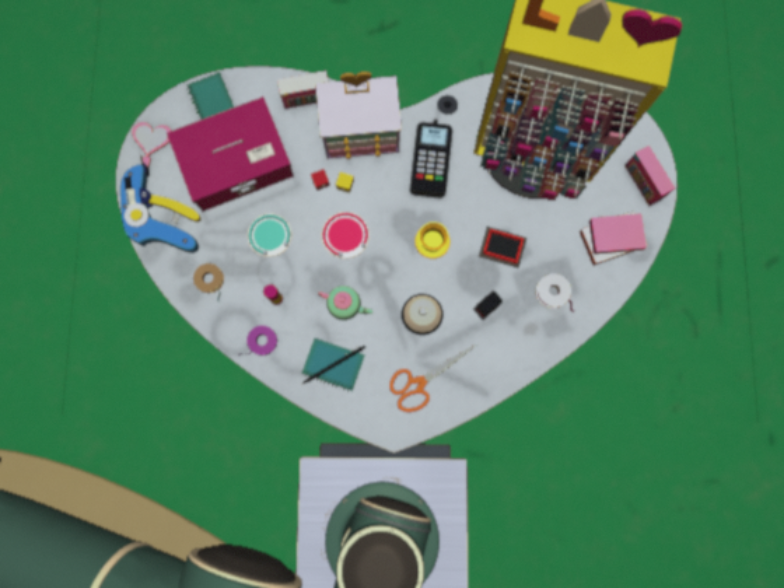

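View pics/scene0b.png

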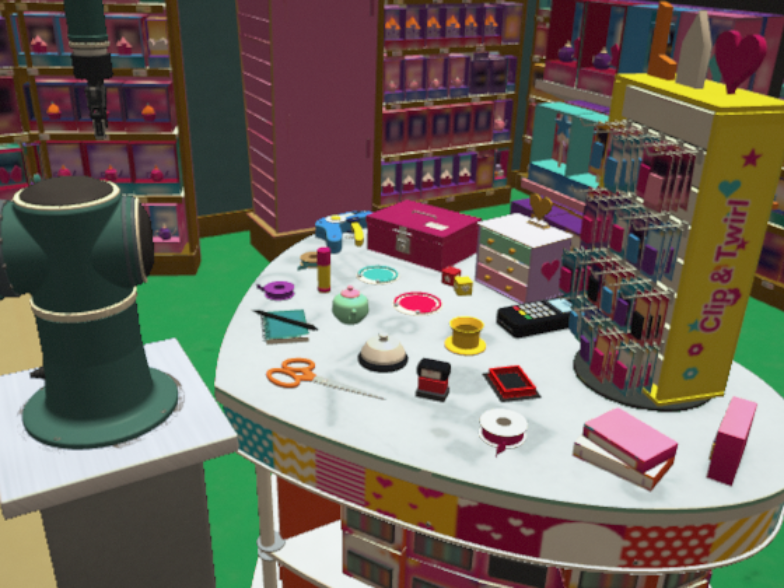

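The top view (784 px wide) shows:
- **Targets:** white/pink reel (554,291), brown/teal reel (208,278), glue stick (273,295), stamp (488,305).
- **Places to put them:** pink dish (345,235), teal dish (269,236), pot (432,240), dock (503,246).
- **Leave alone:** teapot (343,302), bell (422,314).
- **Look-alikes:** purple reel (262,341) for the brown reel, and the black round thing (447,104) for a reel. I choose the brown one with the teal ribbon; the close crop will check it.

Run:
```python
from h import *
im=cv2.imread('pics/top0.png')
a=cv2.resize(im[145:255,130:270],None,fx=5.7,fy=5.4,interpolation=cv2.INTER_CUBIC)
a=cv2.resize(im[145:255,130:270],None,fx=5.4,fy=5.4,interpolation=cv2.INTER_CUBIC)
b=cv2.resize(im[145:255,280:420],None,fx=5.4,fy=5.4,interpolation=cv2.INTER_CUBIC)
cv2.imwrite('pics/ca.png',a);cv2.imwrite('pics/cb.png',b)
```

```text
(no output)
```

View pics/ca.png

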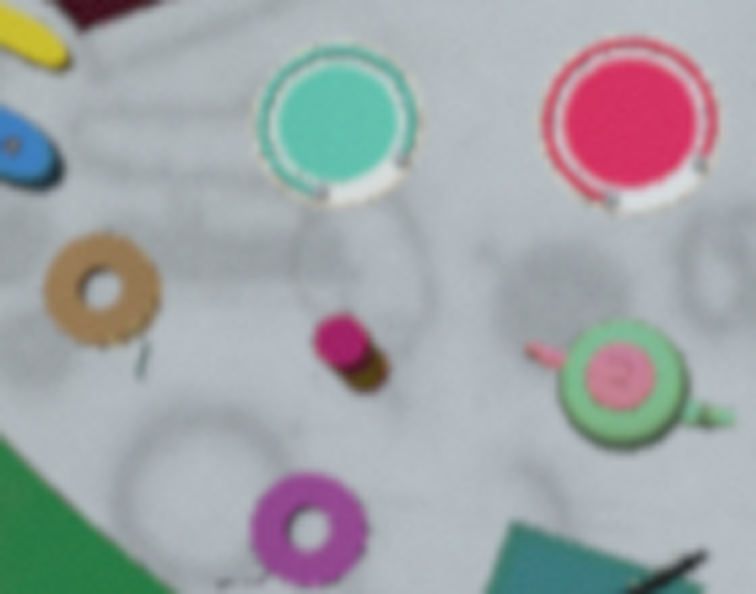

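View pics/cb.png

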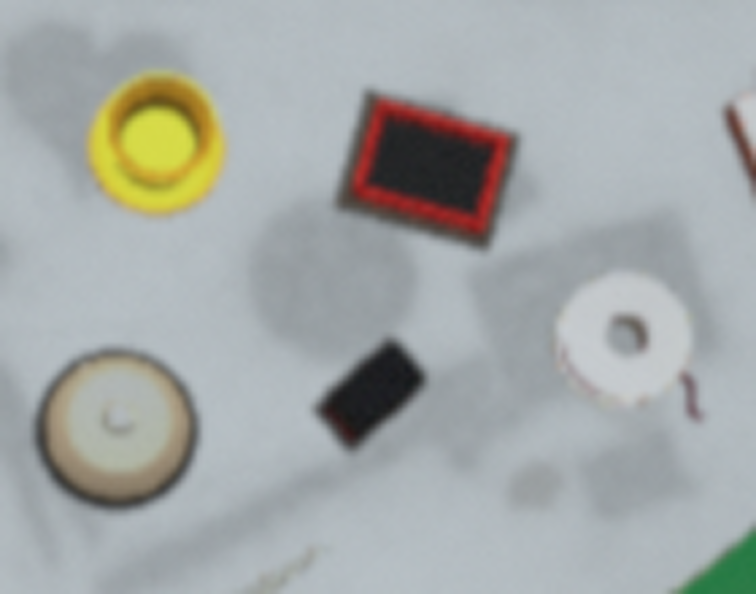

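The brown reel is at crop-A (102,290) with its dark-teal tongue at about (143,360), so it is the right one; the purple one at (308,528) is the look-alike. In crop B the pot is at (157,143), the dock at (430,168), the stamp at (370,393) and the pink reel at (625,337), with its tongue at (690,395). I need a closer look at the tongues.

Run:
```python
from h import *
acc={n:np.mean([bot.read_camera(n)[0].astype(float) for _ in range(5)],0).astype(np.uint8)[:,:,::-1] for n in('top','scene')}
for n in acc: cv2.imwrite(f'pics/{n}_acc.png',acc[n])
t,s=acc['top'],acc['scene']
def c(im,u,v,w=19):
    return cv2.resize(im[v-w:v+w,u-w:u+w],(390,290) if 0 else (290,290),interpolation=cv2.INTER_CUBIC)
# top: brown(149,199) purple(187,243) pink(396,207); scene: brown(222,186), purple(198,208), pink(358,307)
m=np.vstack([np.hstack([c(t,149,203),c(t,183,245)]),np.hstack([c(t,400,211),c(s,358,309,24)])])
m=cv2.resize(m,(580,580)); cv2.imwrite('pics/tong.png',m)
```

```text
(no output)
```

View pics/tong.png

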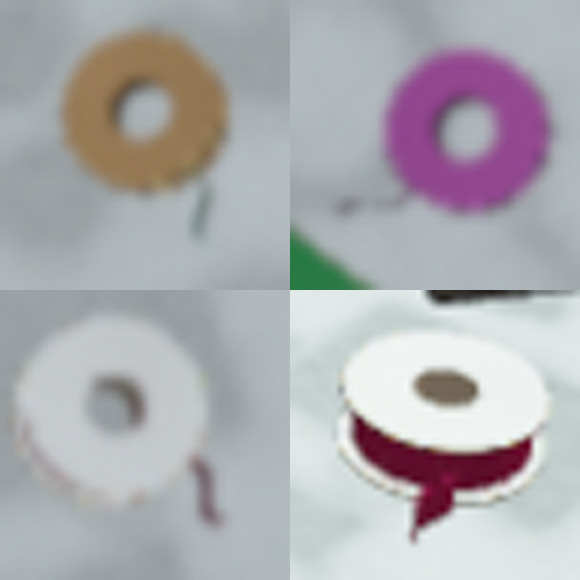

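```bash
cat > m.py <<'E'
from h import *
d=np.median([bot.read_camera('top')[1] for _ in range(5)],0)
K,o,M=cal('top'); v,u=np.mgrid[:420,:560]
r=np.stack([(u-K[0,2])/K[0,0],-(v-K[1,2])/K[1,1],-np.ones_like(u,float)],-1)*d[...,None]
P=r@M.T+o; np.save('pics/P.npy',P)
def A(x,y,x0=130): return (x+.5)/5.4-.5+x0,(y+.5)/5.4-.5+145
def blob(n,c,rad,z0,z1,x0):
    q=at('top',*A(*c,x0),(z0+z1)/2); m=(np.hypot(P[...,0]-q[0],P[...,1]-q[1])<rad)&(P[...,2]>z0)&(P[...,2]<z1)
    X=P[m][:,:2].astype(np.float32); rc=cv2.minAreaRect(X*1000)
    cc=cv2.minEnclosingCircle(X)
    print(n,len(X),'mean',X.mean(0).round(4),'z',np.median(P[m][:,2]).round(4),'rect',np.round(rc[0],1),np.round(rc[1],1),round(rc[2],1),'circ',np.round(cc[0],4),round(cc[1],4))
blob('glue',(342,342),.03,.075,.1,130)
blob('stamp',(370,390),.05,.045,.07,280)
blob('brown',(102,290),.045,.010,.03,130)
blob('pink',(625,337),.05,.014,.03,280)
blob('potrim',(157,120),.05,.035,.055,280)
blob('dockrim',(430,168),.06,.011,.025,280)
blob('bell',(117,427),.06,.01,.06,280)
blob('teapot',(625,385),.08,.01,.09,130)
def p(n,c,z,x0=130): print(n,at('top',*A(*c,x0),z).round(4))
p('glue',(342,342),.088);p('brown',(102,290),.016);p('pink',(625,337),.022,280);p('pot',(157.5,146),.003,280)
p('dock',(429,170),.003,280)
for n,c in dict(tc=(338,124.5),tp1=(321,193),tp2=(405,160),pc=(631,124),pp1=(611,202),pp2=(703,166)).items(): p(n,c,.006)
def ang(n,c,a,x0,z):
    t=np.radians(a); q=at('top',*A(c[0]+100*np.cos(t),c[1]+100*np.sin(t),x0),z)-at('top',*A(*c,x0),z); print(n,'world ang',np.degrees(np.arctan2(q[1],q[0])).round(1))
ang('pinktongue',(625,337),57,280,.01);ang('browntongue',(102,290),78,130,.01)
q=at('top',*A(518,133,280),.003)-at('top',*A(370,92,280),.003);print('docklong',np.degrees(np.arctan2(q[1],q[0])))
E
python3 m.py
```

```text
glue 87 mean [0.4553 0.2156] z 0.0874 rect [455.1 215.7] [24.4 24.6] 0.0 circ [0.456  0.2165] 0.0133
stamp 199 mean [ 0.4425 -0.1983] z 0.0555 rect [ 443.3 -198.7] [30.2 47.7] 44.3 circ [ 0.4438 -0.1991] 0.0262
brown 294 mean [0.4948 0.352 ] z 0.0157 rect [494.1 349.2] [62.4 57.2] 67.0 circ [0.4888 0.3467] 0.0365
pink 408 mean [ 0.4767 -0.3313] z 0.0217 rect [ 476.4 -332.9] [67.5 66. ] 88.9 circ [ 0.472 -0.337] 0.0406
potrim 135 mean [ 0.581  -0.0927] z 0.0397 rect [577.9 -92. ] [57.4 55.3] 0.0 circ [ 0.578  -0.0924] 0.0298
dockrim 131 mean [ 0.5665 -0.2333] z 0.0151 rect [ 567.  -233.6] [70.1 52.6] 74.7 circ [ 0.567  -0.2332] 0.0419
bell 565 mean [ 0.4251 -0.0713] z 0.0325 rect [426.7 -70.8] [72.  73.6] 42.9 circ [ 0.4267 -0.0728] 0.0393
teapot 544 mean [0.4403 0.0798] z 0.0458 rect [419.9  75.3] [113.9  99. ] 7.3 circ [0.4212 0.0861] 0.0602
glue [0.4538 0.2147 0.088 ]
brown [0.4929 0.3504 0.016 ]
pink [ 0.4752 -0.3304  0.022 ]
pot [ 0.5776 -0.0934  0.003 ]
dock [ 0.5663 -0.235   0.003 ]
tc [0.5844 0.235  0.006 ]
tp1 [0.5476 0.2423 0.006 ]
tp2 [0.5658 0.1994 0.006 ]
pc [0.5865 0.0823 0.006 ]
pp1 [0.5446 0.0917 0.006 ]
pp2 [0.5644 0.0443 0.006 ]
pinktongue world ang -148.5
browntongue world ang -165.1
docklong -105.41439160493191
```

```bash
cat > go.py <<'E'
import sys
from h import *
# usage: go.py x y z psi(deg, angle of tool y) -> row numbers (cm, deg)
def delta(x,y,z,psi):
    s=bot.read_state(); M=R.from_rotvec(s['tcp_rot']).as_matrix()
    p=np.degrees(np.arctan2(M[1,1],M[0,1])); tw=(p-psi+90)%180-90
    d=M.T@(np.array([x,y,z])-s['tool_pos'])*100
    print('t',round(s['time'],2),'pos',s['tool_pos'].round(4),'psi',p.round(1),'q0,q5',np.degrees(s['q'][[0,5]]).round(),'| move',d.round(2),'twist',round(tw,1))
a=list(map(float,sys.argv[1:]))
for i in range(0,len(a),4): delta(*a[i:i+4])
E
python3 go.py .4935 .350 .10 105  .4935 .350 .0035 105
```

```text
t 0.85 pos [0.1544 0.6571 0.2313] psi 76.8 q0,q5 [75. -2.] | move [-40.03 -22.14  13.13] twist -28.2
t 0.85 pos [0.1544 0.6571 0.2313] psi 76.8 q0,q5 [75. -2.] | move [-40.03 -22.14  22.78] twist -28.2
```

Request:
step_arm([
  [8.5,-40,-22.1,10,-28],
  [8.5,-40,-22.1,10,-28],
  [8.5,-40,-22.1,10,-28],
  [8.5,-40,-22.1,10,-28],
  [8.5,-40,-22.1,10,-28],
  [8.5,-40,-22.1,10,-28],
  [8.5,-40,-22.1,10,-28],
  [8.5,-40,-22.1,10,-28],
  [8.5,-40,-22.1,10,-28],
  [8.5,-40,-22.1,10,-28],
  [8.5,-40,-22.1,10,-28],
  [8.5,-40,-22.1,10,-28],
  [8.5,-40,-22.1,10,-28],
  [8.5,-40,-22.1,15,-28],
  [8.5,-40,-22.1,17,-28],
  [8.5,-40,-22.1,17,-28],
], force=30)

```text
time: 2.45
tool_pos: [0.4893, 0.3498, 0.0576]
tcp_rot: [0.406, -3.108, 0.005]
wrist_force: [-0.5, 0.3, -0.1]
width: 0.996
grip_force: 0.0
```

```bash
python3 go.py .4935 .350 .0035 105
python3 - <<'E'
from h import *
s,_=snap('scene','s1'); t,_=snap('top','t1')
a=cv2.resize(s[110:230,170:290],(390,390)); b=cv2.resize(t[150:240,110:200],(390,390))
cv2.imwrite('pics/v1.png',np.hstack([a,b])[:,:,::-1])
E
```

```text
t 2.45 pos [0.4893 0.3498 0.0576] psi 104.9 q0,q5 [ 33. -72.] | move [-0.45 -0.07  5.41] twist -0.1
```

View pics/v1.png

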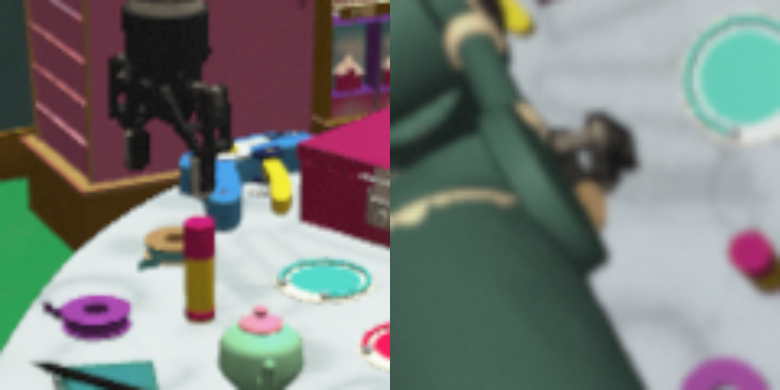

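The scene crop shows the open gripper hanging right over the brown reel at (175,245), with the glue stick at (200,270) clear in front. Next I descend and grip.

```bash
python3 go.py .4935 .350 .0035 105
```

```text
t 2.55 pos [0.4927 0.3515 0.0618] psi 104.9 q0,q5 [ 33. -72.] | move [-0.04 -0.17  5.83] twist -0.1
```

Request:
step_arm([
  [8.5,0,-0.1,3,0],
  [8.5,0,-0.1,5,0],
  [8.5,0,-0.1,5.8,0],
  [8.5,0,-0.1,5.8,0],
  [8.5,0,-0.1,5.8,0],
  [5,0,-0.1,5.8,0],
  [5,0,-0.1,5.8,0],
  [5,0,-0.1,5.8,0],
  [5,0,-0.1,5.8,0],
  [5,0,-0.1,5.8,0],
  [5,0,-0.1,5.8,0],
  [5,0,-0.1,5.8,0],
], force=30)

```text
time: 3.75
tool_pos: [0.4946, 0.3502, 0.005]
tcp_rot: [-0.403, 3.113, 0.002]
wrist_force: [-1.5, 0.8, 6.2]
width: 0.66
grip_force: 31.2
```

```bash
python3 go.py .4935 .350 .0035 105 .5844 .235 .0055 117
```

```text
t 3.75 pos [0.4946 0.3502 0.005 ] psi 104.8 q0,q5 [ 33. -72.] | move [0.11 0.01 0.15] twist -0.2
t 3.75 pos [0.4946 0.3502 0.005 ] psi 104.8 q0,q5 [ 33. -72.] | move [ -5.75 -13.43  -0.05] twist -12.2
```

Request:
step_arm([
  [5,0,0,-2,0],
  [5,0,0,-6,0],
  [5,0,0,-9,0],
  [5,0,0,-9,0],
  [5,0,0,-9,0],
])

```text
time: 4.25
tool_pos: [0.4942, 0.3499, 0.0945]
tcp_rot: [-0.404, 3.113, 0.002]
wrist_force: [1.0, -0.3, 0.2]
width: 0.656
grip_force: 32.2
```

```bash
python3 - <<'E'
from h import *
print(bot.read_state()['wrist_force'])
s,_=snap('scene','s2'); 
cv2.imwrite('pics/v2.png',cv2.resize(s[100:190,180:270],(560,560),interpolation=cv2.INTER_CUBIC)[:,:,::-1])
E
python3 go.py .5844 .235 .1 117
```

```text
[ 1.04575325 -0.34379294  0.16823582]
t 4.3 pos [0.4931 0.3492 0.093 ] psi 104.8 q0,q5 [ 33. -72.] | move [ -5.91 -13.37  -0.7 ] twist -12.2
```

View pics/v2.png

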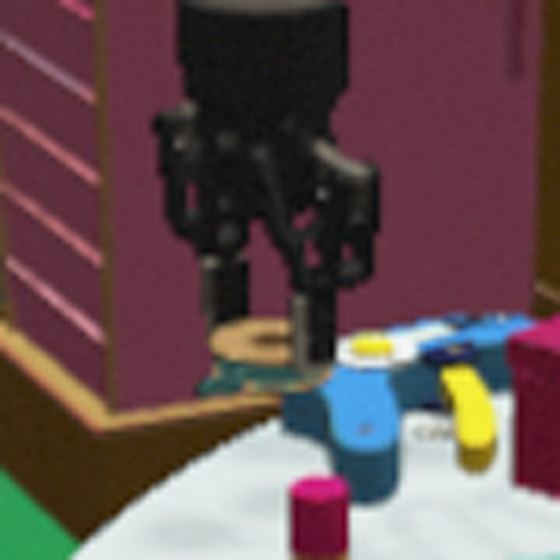

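The picture shows the brown reel held level between the fingers, with the fingertips ending at about (318,365), above the lower flange. Next I move over the teal dish.

Request:
step_arm([
  [5,-5.9,-13.4,-0.5,-12],
  [5,-5.9,-13.4,-0.5,-12],
  [5,-5.9,-13.4,-0.5,-12],
  [5,-5.9,-13.4,-0.5,-12],
  [5,-5.9,-13.4,-0.5,-12],
  [5,-5.9,-13.4,3,-12],
  [5,-5.9,-13.4,5,-12],
  [5,-5.9,-13.4,5,-12],
  [5,-5.9,-13.4,5,-12],
  [5,-5.9,-13.4,5,-12],
])

```text
time: 5.3
tool_pos: [0.5851, 0.236, 0.0443]
tcp_rot: [-0.729, 3.054, 0.0]
wrist_force: [0.4, 0.2, -0.2]
width: 0.658
grip_force: 32.3
```

```bash
python3 go.py .5844 .235 .0068 117
```

```text
t 5.3 pos [0.5851 0.236  0.0443] psi 116.8 q0,q5 [ 20. -97.] | move [ 0.11 -0.06  3.75] twist -0.2
```

Request:
step_arm([
  [5,0.1,-0.1,1,0],
  [5,0.1,-0.1,2,0],
  [5,0.1,-0.1,2.7,0],
  [5,0.1,-0.1,3.2,0],
  [5,0.1,-0.1,3.5,0],
  [5,0.1,-0.1,3.7,0],
  [5,0.1,-0.1,3.7,0],
  [5,0.1,-0.1,3.7,0],
  [5,0.1,-0.1,3.7,0],
])

```text
time: 6.2
tool_pos: [0.5846, 0.2336, 0.0071]
tcp_rot: [-0.727, 3.056, 0.0]
wrist_force: [-2.0, -1.3, 5.5]
width: 0.656
grip_force: 32.7
```

Request:
step_arm([
  [6.4,0,0,0,0],
  [7,0,0,0,0],
  [7.6,0,0,0,0],
  [8.5,0,0,0,0],
  [8.5,0,0,0,0],
  [8.5,0,0,-1,0],
  [8.5,0,0,-4,0],
  [8.5,0,0,-9,0],
  [8.5,0,0,-14,0],
  [8.5,0,0,-14,0],
])

```text
time: 7.2
tool_pos: [0.5903, 0.2358, 0.1569]
tcp_rot: [-0.724, 3.04, 0.003]
wrist_force: [0.4, 0.2, 0.5]
width: 0.994
grip_force: 0.0
```

```bash
python3 go.py .4552 .2157 .16 60 .4552 .2157 .16 -60 .4552 .2157 .05 60
```

```text
t 7.2 pos [0.5903 0.2358 0.1569] psi 116.8 q0,q5 [ 20. -97.] | move [12.96  4.29 -0.54] twist 56.8
t 7.2 pos [0.5903 0.2358 0.1569] psi 116.8 q0,q5 [ 20. -97.] | move [12.96  4.29 -0.54] twist -3.2
t 7.2 pos [0.5903 0.2358 0.1569] psi 116.8 q0,q5 [ 20. -97.] | move [13.15  4.32 10.46] twist 56.8
```

Request:
step_arm([
  [8.5,12.7,4.2,-1,57],
  [8.5,12.7,4.2,-1,57],
  [8.5,12.7,4.2,-1,57],
  [8.5,12.7,4.2,-1,57],
  [8.5,12.7,4.2,-1,57],
  [8.5,12.7,4.2,-1,57],
  [8.5,12.7,4.2,-1,57],
  [8.5,12.7,4.2,1,57],
  [8.5,12.7,4.2,3,57],
  [8.5,12.7,4.2,3,57],
  [8.5,12.7,4.2,3,57],
  [8.5,12.7,4.2,3,57],
])

```text
time: 8.4
tool_pos: [0.4528, 0.2142, 0.1175]
tcp_rot: [0.819, 3.032, 0.002]
wrist_force: [0.0, 0.0, -0.4]
width: 0.994
grip_force: 0.0
```

```bash
python3 go.py .4552 .2157 .055 60;python3 - <<'E'
from h import *
s,_=snap('scene','s3'); t,_=snap('top','t3')
a=cv2.resize(s[110:250,180:320],(390,390)); b=cv2.resize(t[140:220,150:230],(390,390),interpolation=cv2.INTER_CUBIC)
cv2.imwrite('pics/v3.png',np.hstack([a,b])[:,:,::-1])
E
```

```text
t 8.4 pos [0.4528 0.2142 0.1175] psi 59.8 q0,q5 [ 22. -37.] | move [-0.13  0.24  6.25] twist -0.2
```

View pics/v3.png

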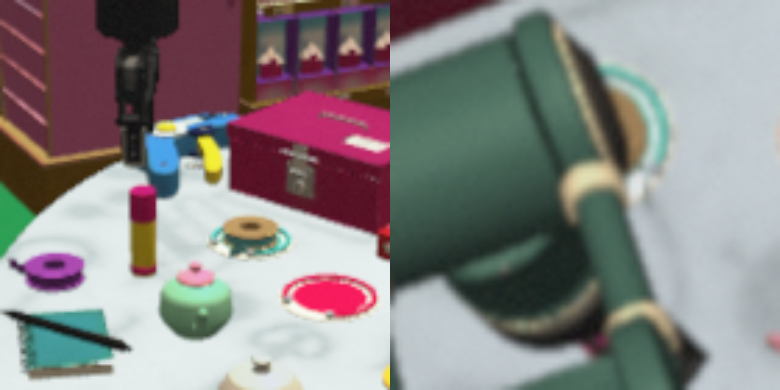

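The scene crop shows the brown reel in the teal dish at (250,235), with its tongue on the gap side. The gripper hangs above the glue stick (143,230).

Request:
step_arm([
  [8.5,-0.1,0.2,3,0],
  [8.5,-0.1,0.2,5.5,0],
  [8.5,-0.1,0.2,6.2,0],
  [8.5,-0.1,0.2,6.2,0],
  [2,-0.1,0.2,6.2,0],
  [2,-0.1,0.2,6.2,0],
  [2,-0.1,0.2,6.2,0],
  [2,-0.1,0.2,6.2,0],
  [2,-0.1,0.2,6.2,0],
  [2,-0.1,0.2,6.2,0],
  [2,-0.1,0.2,6.2,0],
  [2,-0.1,0.2,6.2,0],
  [2,-0.1,0.2,6.2,0],
  [2,-0.1,0.2,6.2,0],
], force=25)

```text
time: 9.9
tool_pos: [0.4546, 0.2154, 0.0552]
tcp_rot: [0.819, 3.032, 0.001]
wrist_force: [-0.8, 0.8, 6.1]
width: 0.305
grip_force: 26.4
```

```bash
python3 go.py .578 -.0925 .18 60
```

```text
t 9.9 pos [0.4546 0.2154 0.0552] psi 59.8 q0,q5 [ 23. -37.] | move [-26.17 -20.38 -12.48] twist -0.2
```

Request:
step_arm([
  [2,0,0,-2,0],
  [2,0,0,-6,0],
  [2,0,0,-11,0],
  [2,-26.1,-20.4,-12,0],
  [2,-26.1,-20.4,-12,0],
  [2,-26.1,-20.4,-12,0],
  [2,-26.1,-20.4,-12,0],
  [2,-26.1,-20.4,-12,0],
  [2,-26.1,-20.4,-12,0],
  [2,-26.1,-20.4,-12,0],
  [2,-26.1,-20.4,-12,0],
  [2,-26.1,-20.4,-12,0],
  [2,-26.1,-20.4,-10,0],
  [2,-26.1,-20.4,-7,0],
  [2,-26.1,-20.4,-5.5,0],
  [2,-26.1,-20.4,-5.5,0],
  [2,-26.1,-20.4,-5.5,0],
])

```text
time: 11.6
tool_pos: [0.5765, -0.0917, 0.1093]
tcp_rot: [-0.817, -3.033, -0.0]
wrist_force: [0.3, 0.2, -0.3]
width: 0.301
grip_force: 26.0
```

```bash
python3 go.py .578 -.0925 .0595 60;python3 - <<'E'
from h import *
s,_=snap('scene','s4')
cv2.imwrite('pics/v4.png',cv2.resize(s[130:270,250:420],(680,560),interpolation=cv2.INTER_CUBIC)[:,:,::-1])
E
```

```text
t 11.6 pos [ 0.5765 -0.0917  0.1093] psi 59.8 q0,q5 [-11. -71.] | move [-0.18  0.01  4.98] twist -0.2
```

View pics/v4.png

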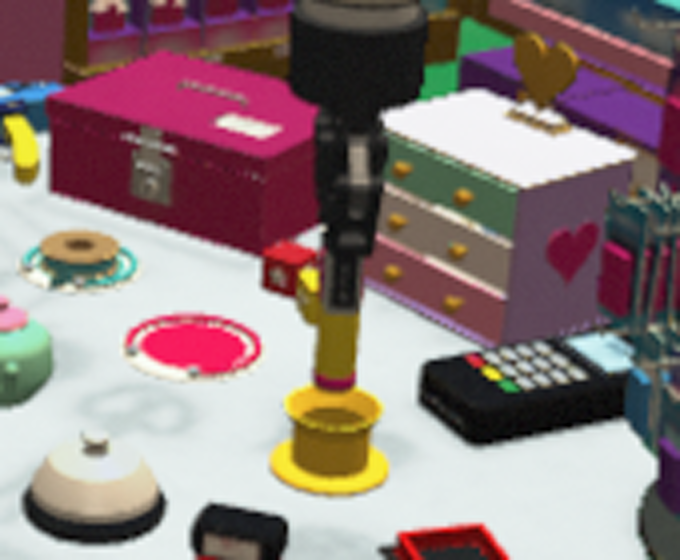

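The glue stick hangs upright over the pot mouth (foot at 335,385; mouth at 335,405). I lower it in.

Request:
step_arm([
  [2,-0.1,0,1,0],
  [2,-0.1,0,2.2,0],
  [2,-0.1,0,3.2,0],
  [2,-0.1,0,4,0],
  [2,-0.1,0,4.5,0],
  [2,-0.1,0,4.8,0],
  [2,-0.1,0,5,0],
  [2,-0.1,0,5,0],
  [2,-0.1,0,5,0],
])

```text
time: 12.55
tool_pos: [0.5779, -0.0931, 0.0596]
tcp_rot: [0.819, 3.032, 0.0]
wrist_force: [0.5, -0.6, -0.2]
width: 0.303
grip_force: 26.0
```

Request:
step_arm([
  [3,0,0,0.1,0],
  [3.6,0,0,0.1,0],
  [4.5,0,0,0.1,0],
  [6,0,0,0.1,0],
  [8,0,0,0.1,0],
  [8.5,0,0,-1,0],
  [8.5,0,0,-4,0],
  [8.5,0,0,-8,0],
  [8.5,0,0,-11,0],
  [8.5,0,0,-11,0],
  [8.5,0,0,-11,0],
])

```text
time: 13.65
tool_pos: [0.5784, -0.0932, 0.1712]
tcp_rot: [0.818, 3.03, 0.0]
wrist_force: [0.3, -0.0, 0.8]
width: 0.998
grip_force: 0.0
```

```bash
python3 go.py .443 -.1985 .15 44.3 .443 -.1985 .034 44.3
```

```text
t 13.65 pos [ 0.5784 -0.0932  0.1712] psi 59.8 q0,q5 [-12. -71.] | move [  6.41 -15.92   2.08] twist 15.5
t 13.65 pos [ 0.5784 -0.0932  0.1712] psi 59.8 q0,q5 [-12. -71.] | move [  6.44 -15.93  13.68] twist 15.5
```

Request:
step_arm([
  [8.5,6.4,-15.9,2,15.5],
  [8.5,6.4,-15.9,2,15.5],
  [8.5,6.4,-15.9,2,15.5],
  [8.5,6.4,-15.9,2,15.5],
  [8.5,6.4,-15.9,2,15.5],
  [8.5,6.4,-15.9,5,15.5],
  [8.5,6.4,-15.9,8,15.5],
  [8.5,6.4,-15.9,8,15.5],
  [8.5,6.4,-15.9,8,15.5],
  [8.5,6.4,-15.9,8,15.5],
])

```text
time: 14.65
tool_pos: [0.4435, -0.1983, 0.0904]
tcp_rot: [1.219, 2.894, -0.0]
wrist_force: [0.6, 0.1, 1.0]
width: 0.992
grip_force: 0.0
```

```bash
python3 go.py .443 -.1985 .036 44.3;python3 - <<'E'
from h import *
s,_=snap('scene','s5')
cv2.imwrite('pics/v5.png',cv2.resize(s[160:300,240:410],(680,560),interpolation=cv2.INTER_CUBIC)[:,:,::-1])
E
```

```text
t 14.65 pos [ 0.4435 -0.1983  0.0904] psi 44.3 q0,q5 [-27. -71.] | move [ 0.03 -0.05  5.44] twist 0.0
```

View pics/v5.png

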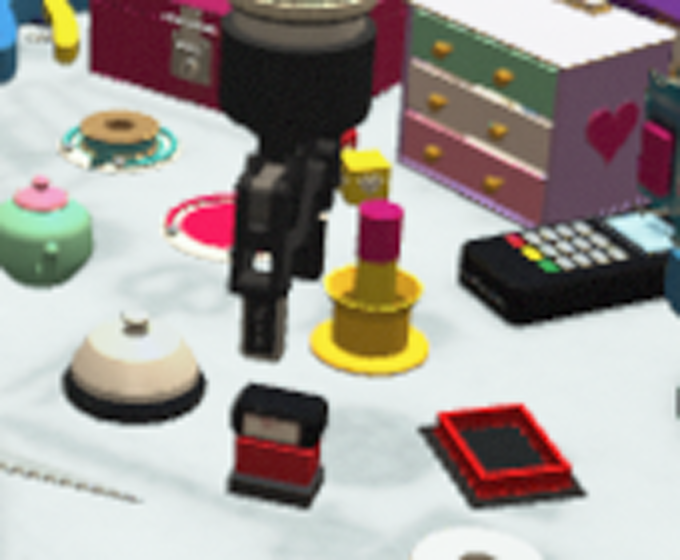

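The glue stick stands in the pot (380,250), and the gripper straddles the stamp (280,440).

Request:
step_arm([
  [8.5,0,0,2.5,0],
  [8.5,0,0,4.7,0],
  [8.5,0,0,5.4,0],
  [8.5,0,0,5.4,0],
  [2.5,0,0,5.4,0],
  [2.5,0,0,5.4,0],
  [2.5,0,0,5.4,0],
  [2.5,0,0,5.4,0],
  [2.5,0,0,5.4,0],
  [2.5,0,0,5.4,0],
  [2.5,0,0,5.4,0],
  [2.5,0,0,5.4,0],
  [2.5,0,0,5.4,0],
], force=35)

```text
time: 16.0
tool_pos: [0.443, -0.1987, 0.0362]
tcp_rot: [1.22, 2.893, -0.0]
wrist_force: [-1.2, 0.5, 6.2]
width: 0.338
grip_force: 35.8
```

```bash
python3 go.py .567 -.2337 .10 -15.3
```

```text
t 16.0 pos [ 0.443  -0.1987  0.0362] psi 44.3 q0,q5 [-27. -71.] | move [-11.17   6.44  -6.36] twist 59.6
```

Request:
step_arm([
  [2.5,0,0,-1.5,0],
  [2.5,0,0,-4,0],
  [2.5,0,0,-6.4,10],
  [2.5,-11.2,6.4,-6.4,59.6],
  [2.5,-11.2,6.4,-6.4,59.6],
  [2.5,-11.2,6.4,-6.4,59.6],
  [2.5,-11.2,6.4,-6.4,59.6],
  [2.5,-11.2,6.4,-6.4,59.6],
  [2.5,-11.2,6.4,-6.4,59.6],
  [2.5,-11.2,6.4,-6.4,59.6],
  [2.5,-11.2,6.4,-6.4,59.6],
  [2.5,-11.2,6.4,-4,59.6],
  [2.5,-11.2,6.4,-3.5,59.6],
  [2.5,-11.2,6.4,-3.5,59.6],
  [2.5,-11.2,6.4,-3.5,59.6],
])

```text
time: 17.5
tool_pos: [0.5662, -0.2337, 0.0705]
tcp_rot: [-2.497, -1.906, 0.0]
wrist_force: [0.2, -0.2, -1.1]
width: 0.338
grip_force: 35.1
```

```bash
python3 go.py .567 -.2337 .0405 -15.3;python3 - <<'E'
from h import *
s,_=snap('scene','s6')
cv2.imwrite('pics/v6.png',cv2.resize(s[180:320,270:440],(680,560),interpolation=cv2.INTER_CUBIC)[:,:,::-1])
E
```

```text
t 17.5 pos [ 0.5662 -0.2337  0.0705] psi -15.3 q0,q5 [-25.  -9.] | move [0.02 0.07 3.  ] twist 0.0
```

View pics/v6.png

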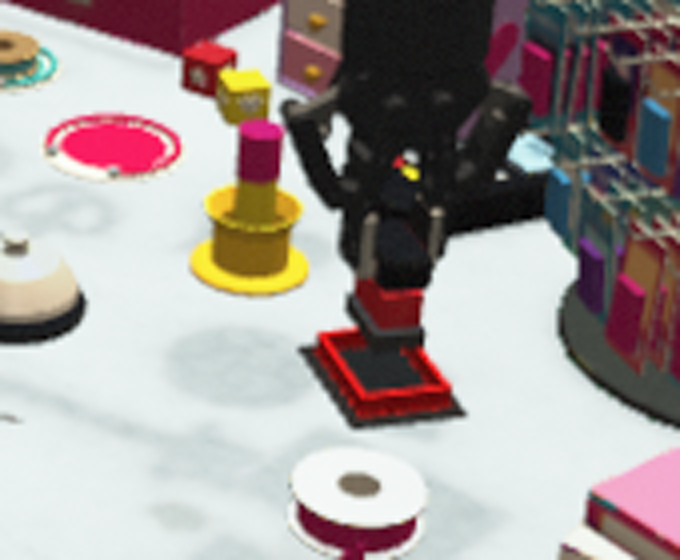

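The stamp hangs upright and in line over the red dock (385,370). I lower it.

Request:
step_arm([
  [2.5,0,0.1,0.8,0],
  [2.5,0,0.1,1.6,0],
  [2.5,0,0.1,2.3,0],
  [2.5,0,0.1,2.7,0],
  [2.5,0,0.1,3,0],
  [2.5,0,0.1,3,0],
  [2.5,0,0.1,3,0],
])

```text
time: 18.25
tool_pos: [0.5673, -0.234, 0.0403]
tcp_rot: [2.498, 1.905, 0.0]
wrist_force: [0.9, 0.1, -0.3]
width: 0.336
grip_force: 35.2
```

Request:
step_arm([
  [3.2,0,0,0.1,0],
  [3.8,0,0,0.1,0],
  [4.5,0,0,0.1,0],
  [6,0,0,0.1,0],
  [8,0,0,0.1,0],
  [8.5,0,0,-1,0],
  [8.5,0,0,-4,0],
  [8.5,0,0,-8,0],
  [8.5,0,0,-9,0],
  [8.5,0,0,-9,0],
  [8.5,0,0,-9,0],
])

```text
time: 19.35
tool_pos: [0.5668, -0.2338, 0.13]
tcp_rot: [-2.497, -1.905, 0.0]
wrist_force: [0.4, -0.3, -0.4]
width: 0.996
grip_force: 0.0
```

```bash
python3 go.py .4762 -.331 .06 -58.6
```

```text
t 19.35 pos [ 0.5668 -0.2338  0.13  ] psi -15.3 q0,q5 [-25.  -9.] | move [-11.77  -6.16   7.  ] twist 43.3
```

Request:
step_arm([
  [8.5,-11.8,-6.2,0,43.3],
  [8.5,-11.8,-6.2,0,43.3],
  [8.5,-11.8,-6.2,0,43.3],
  [8.5,-11.8,-6.2,0,43.3],
  [8.5,-11.8,-6.2,0,43.3],
  [8.5,-11.8,-6.2,0,43.3],
  [8.5,-11.8,-6.2,3,43.3],
  [8.5,-11.8,-6.2,7,43.3],
  [8.5,-11.8,-6.2,7,43.3],
  [8.5,-11.8,-6.2,7,43.3],
  [8.5,-11.8,-6.2,7,43.3],
])

```text
time: 20.45
tool_pos: [0.4772, -0.3319, 0.0616]
tcp_rot: [3.022, 0.851, 0.002]
wrist_force: [-0.0, -0.2, 0.4]
width: 0.994
grip_force: 0.0
```

```bash
python3 go.py .4762 -.331 .005 -58.6;python3 - <<'E'
from h import *
s,_=snap('scene','s7')
cv2.imwrite('pics/v7.png',cv2.resize(s[200:340,270:440],(680,560),interpolation=cv2.INTER_CUBIC)[:,:,::-1])
E
```

```text
t 20.45 pos [ 0.4772 -0.3319  0.0616] psi -58.5 q0,q5 [-37.  21.] | move [-0.04 -0.14  5.66] twist 0.1
```

View pics/v7.png

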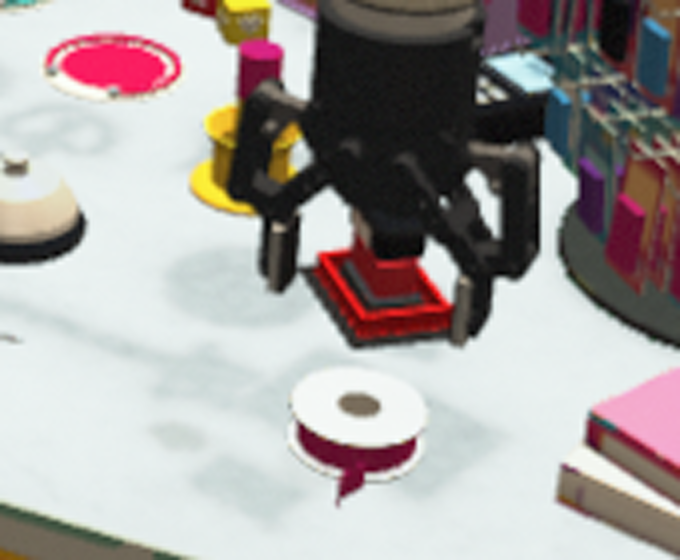

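The stamp stands in the dock, and the open gripper is over the pink reel (358,405).

Request:
step_arm([
  [8.5,-0.1,-0.1,2.5,0],
  [8.5,-0.1,-0.1,4.7,0],
  [8.5,-0.1,-0.1,5.6,0],
  [8.5,-0.1,-0.1,5.6,0],
  [8.5,-0.1,-0.1,5.6,0],
  [6,-0.1,-0.1,5.6,0],
  [6,-0.1,-0.1,5.6,0],
  [6,-0.1,-0.1,5.6,0],
  [6,-0.1,-0.1,5.6,0],
  [6,-0.1,-0.1,5.6,0],
  [6,-0.1,-0.1,5.6,0],
], force=30)

```text
time: 21.6
tool_pos: [0.476, -0.3319, 0.0062]
tcp_rot: [3.022, 0.849, 0.003]
wrist_force: [-1.1, 0.9, 6.2]
width: 0.755
grip_force: 32.7
```

```bash
python3 go.py .5865 .0823 .13 -66
```

```text
t 21.6 pos [ 0.476  -0.3319  0.0062] psi -58.6 q0,q5 [-37.  21.] | move [ 31.01 -29.58 -12.43] twist 7.4
```

Request:
step_arm([
  [6,0,0,-1.5,0],
  [6,0,0,-5,0],
  [6,0,0,-10,0],
  [6,0,0,-14.5,0],
  [6,31,-29.6,-14.5,7.4],
  [6,31,-29.6,-14.5,7.4],
  [6,31,-29.6,-14.5,7.4],
  [6,31,-29.6,-14.5,7.4],
  [6,31,-29.6,-14.5,7.4],
  [6,31,-29.6,-14.5,7.4],
  [6,31,-29.6,-14.5,7.4],
  [6,31,-29.6,-14.5,7.4],
  [6,31,-29.6,-14.5,7.4],
  [6,31,-29.6,-14.5,7.4],
  [6,31,-29.6,-10,7.4],
  [6,31,-29.6,-6,7.4],
  [6,31,-29.6,-4.5,7.4],
  [6,31,-29.6,-4.5,7.4],
  [6,31,-29.6,-4.5,7.4],
])

```text
time: 23.5
tool_pos: [0.5863, 0.0825, 0.0506]
tcp_rot: [3.073, 0.651, 0.002]
wrist_force: [1.0, -0.1, 0.3]
width: 0.755
grip_force: 33.6
```

```bash
python3 go.py .5865 .0823 .0075 -66
```

```text
t 23.5 pos [0.5863 0.0825 0.0506] psi -66.1 q0,q5 [ 6. 72.] | move [-0.    0.03  4.31] twist -0.1
```

Request:
step_arm([
  [6,0,0,1.2,0],
  [6,0,0,2.3,0],
  [6,0,0,3.1,0],
  [6,0,0,3.6,0],
  [6,0,0,4,0],
  [6,0,0,4.3,0],
  [6,0,0,4.3,0],
  [6,0,0,4.3,0],
])

```text
time: 24.3
tool_pos: [0.5855, 0.0831, 0.0082]
tcp_rot: [3.073, 0.653, -0.001]
wrist_force: [-5.4, -0.2, 12.5]
width: 0.756
grip_force: 34.8
```

Request:
step_arm([
  [7,0,0,-0.05,0],
  [7.5,0,0,-0.05,0],
  [8,0,0,-0.05,0],
  [8.5,0,0,-0.05,0],
  [8.5,0,0,-0.05,0],
  [8.5,0,0,-1,0],
  [8.5,0,0,-4,0],
  [8.5,0,0,-9,0],
  [8.5,0,0,-14,0],
  [8.5,-15,-30,-18,0],
  [8.5,-15,-30,-18,0],
  [8.5,-15,-30,-18,0],
  [8.5,-15,-30,-18,0],
  [8.5,-15,-30,-18,0],
  [8.5,-15,-30,-18,0],
  [8.5,-15,-30,-18,0],
  [8.5,-15,-30,-18,0],
  [8.5,-15,-30,-18,0],
  [8.5,-15,-30,-18,0],
])

```text
time: 26.2
tool_pos: [0.327, 0.2958, 0.1866]
tcp_rot: [3.073, 0.652, 0.001]
wrist_force: [0.6, -1.1, 0.3]
width: 0.991
grip_force: 0.0
```

```bash
cat > f.py <<'E'
from h import *
t,_=snap('top','tf'); s,_=snap('scene','sf')
d=np.median([bot.read_camera('top')[1] for _ in range(5)],0)
K,o,M=cal('top'); v,u=np.mgrid[:420,:560]
P=(np.stack([(u-K[0,2])/K[0,0],-(v-K[1,2])/K[1,1],-np.ones_like(u,float)],-1)*d[...,None])@M.T+o
def b(n,c,rad,z0,z1):
    m=(np.hypot(P[...,0]-c[0],P[...,1]-c[1])<rad)&(P[...,2]>z0)&(P[...,2]<z1); X=P[m]
    if len(X)<5: print(n,len(X)); return
    rc=cv2.minAreaRect((X[:,:2]*1000).astype(np.float32)); print(n,len(X),'z',np.median(X[:,2]).round(4),X[:,2].min().round(3),X[:,2].max().round(3),np.round(rc,1) if 0 else [np.round(q,1) for q in rc])
b('teal',(.5844,.235),.05,.0125,.03);b('pink',(.5865,.0823),.05,.016,.035);b('glue',(.578,-.0925),.03,.08,.11);b('stamp',(.567,-.2337),.05,.05,.07)
a=cv2.resize(t[145:195,170:250],(776,485),interpolation=cv2.INTER_CUBIC);cv2.imwrite('pics/v8.png',a[:,:,::-1])
cv2.imwrite('pics/v9.png',cv2.resize(s[130:300,170:400],(780,576))[:,:,::-1])
E
python3 f.py
```

```text
teal 288 z 0.0178 0.013 0.023 [array([585.2, 235.1]), array([57. , 54.2]), np.float64(5.6)]
pink 389 z 0.0238 0.017 0.028 [array([582.8,  84.5]), array([64.9, 71.4]), np.float64(86.7)]
glue 88 z 0.0914 0.081 0.096 [array([579.3, -92.1]), array([25.3, 25. ]), np.float64(70.9)]
stamp 193 z 0.0594 0.05 0.065 [array([ 565.8, -233.4]), array([47.8, 30.1]), np.float64(74.8)]
```

View pics/v8.png

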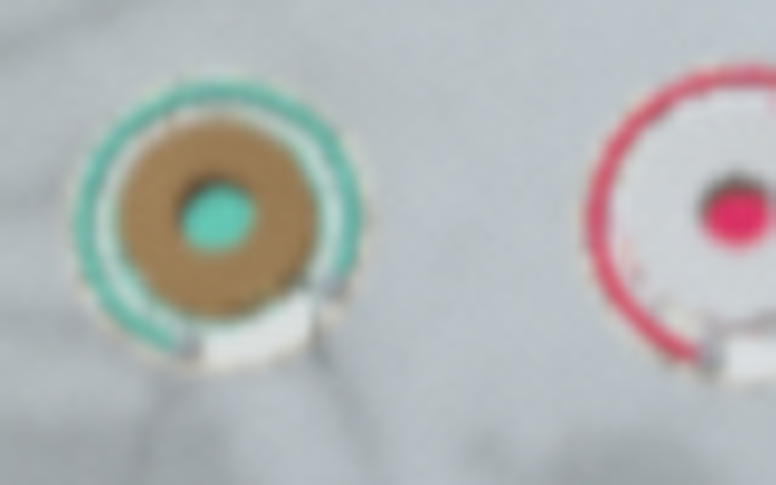

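View pics/v9.png

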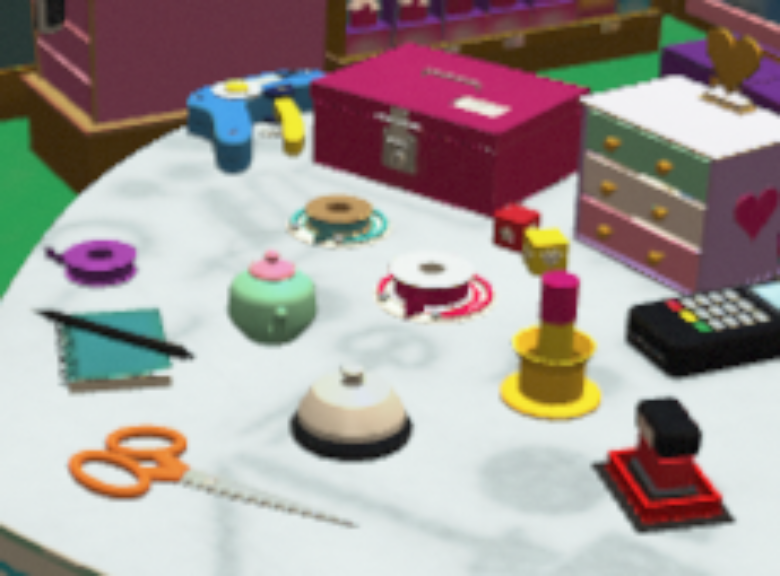

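The crops show both reels flat in their own dishes, teal at (218,215) and pink at (735,215) in the top crop. The glue stick is upright in the pot, the stamp is seated in the dock, and the teapot and bell have not moved. The measured centres and heights are all within tolerance, so I hand the job in.

```bash
python3 -c "
from workcell import bot
print(bot.finish_job())"
```

```text
the job is handed in; nothing more can be done
None
```

I handed the job in at about 26.6 s of the 93 s allowed; no verdict came back. Both reels are flat and centred in their own dishes, the glue stick is upright in its pot, the stamp is seated in its dock, and the teapot and bell look untouched. The one uncertainty is the ribbon ends: both tongues leave their reels at an angle, so I set each reel midway between the possible readings, which should keep the gap within the 22 mm limit.

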